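# Push the offcut through the flap of the offcut bin

### The arm

A 6-joint arm with a two-finger parallel gripper is mounted at the origin on the work surface. World frame = base frame: x ahead of the robot, y to its left, z up, the work surface at z = 0. Lengths are in m, angles in degrees, forces in N, time in s.
With the tool pointing down it reaches from about 0.3 to 0.75 m from the base axis. Payload 8.5 kg.
Tool frame: the origin (TCP) lies midway between the tips of the shut fingers; the grasp point (between the pads) lies 19 mm behind it (env.hold_point_z is the distance from the TCP to the grasp point, in m); z points along the fingers, y is the line along which they close (so a half turn about z gives the same grasp; the last joint's range is limited). The gripper opens to 85 mm and grips with 20 to 120 N. Pads are 22 mm wide; open, the fingers measure 114 mm over their backs; the gripper's body (76 mm by 85 mm) begins 54 mm behind the grasp point. The pads swing forward as they close: fully open they stand 13 mm farther back than shut.
Start: joints at [53.841, 21.807, 74.336, -0, 83.858, -12.336], TCP at [0.222, 0.503, 0.231] pointing down, gripper open.
Joint ranges: [-178.18, 178.18], [-50.72, 133.34], [12.68, 142.11], [-81.47, 261.47], [9.98, 163.14], [-165.26, 165.26]. Speed limits (degrees/s): [136.94, 136.94, 180, 180, 180, 180].

### API

Orientations are given as a 3x3 rotation matrix whose columns are the frame's x, y, z axes.
In Python, from rig import observe, get_image, camera_info, env gives the robot as it stands.
- The arm moves only by the tool drive_tool, never from a script. Its arguments are lists of equal length, an entry for each row: "offset": the shift along the tool's x, y, z in units of 40 mm (1.0 is 40 mm), a list of three; "turn": the turn, a rotation vector about the tool's x, y, z in units of 6 degrees (1.0 is 6 degrees), a list of three; "hand": the opening, from 0 (shut) to 1 (fully open). A call has exactly 10 rows; each row shifts and turns the commanded pose from where the row before left it, along the tool's axes as they then stand; what a row does not reach is not made up. A row lasts 1/8 s, in which the tool goes at most 62.5 mm and 10.7 degrees, less where a joint would pass 70% of its speed; a pose out of reach is approached as far as the arm can. A call is refused whole if a number of a shift passes 1 or a number of a turn 1, either way. A call with a gripper value outside its range is refused whole. The fingers move at their own pace and stop on an object; "newtons" is the grip in N (left out, the last holds). Time passes only in rows, so rows that do not move let the fingers close, or fill a call up. It gives the time, the measured TCP pose, the force, the opening and the grip force at its end, in the units of the state.
- observe(): the state, without advancing time (a new reading comes with each control period).
- get_image(name): name is "scene" or "side" or "wrist"; returns the picture (480x640x3 uint8, blue, green, red); there is no depth.
- camera_info(name): a dict with "fx", "fy", "cx", "cy" (pixels), "world_to_cam" (4x4, takes a point from world to camera coordinates). Camera axes: x right, y down, z forward; pixel columns grow to the right and rows downward; lengths in m; the calibration is good to about 2 mm. A picture is of the moment at which its call begins: read the wrist's pose just before it. camera_info takes no time and is no camera call; for the wrist camera it gives the pose at the moment of the call.
- env.close_job(): hands the job in; it is judged then, once.
The state is a dict: "time_s": time; "q": joint angles; "qvel": joint speeds; "joint_efforts": joint torques, N m; "position": TCP position; "tool_rot": TCP orientation; "ft_force": force on the tool from outside, world axes, zero at the start; "wrist_torque": the same for the moment, N m; "grip_width": finger opening in m; "gripper_force": force on a finger pad.
Only numpy, scipy, OpenCV 4.12 (cv2) and the standard library are available. Lean on these libraries where they do the work, as an engineer would, in place of code of your own. Each camera call takes 0.05 s, during which the arm holds its last target. There are 200 camera calls.

### The job

Push the dark wooden offcut that lies on the bin's feed tray along the tray and through the swinging flap with your fingertips, so that it drops right down into the bin. Only push it, do not pick it up or lift it. Then draw your fingers back out so that the flap hangs shut again, and leave everything else on the bench where it is.

Things in the scene. Friction and masses are not known exactly. Their poses are not given: they have to be found in the camera images.
- bin: Offcut bin of pale plywood, fixed to the bench: an open feed tray, then a flap, then a closed drop box. Origin on the bench directly under the flap, midway across; x points into the bin (the direction to push), y to the left when looking into the bin, z up. All x below are in this frame
- sill (a point): middle of the tray's inner edge, on its surface, at x = -12 mm, 12 mm in front of the shut flap; axes as the bin's. The tray is level, 85 mm above the bench, 150 mm wide between two fences 14 mm high, and runs from its open end at x = -190 mm to this edge; past it the offcut falls free
- roof (a point): middle of the front edge of the drop box's fixed clear roof, on its top, 147 mm above the bench, at x = -6 mm; roof 4 mm thick, its underside is the top of the mouth. Behind it the drop box reaches to x = 140 mm, 150 mm wide inside, floor 8 mm above the bench; its side walls start at x = -18 mm and are 143 mm high
- flap (a joint): aluminium flap 144 mm wide, 4 mm thick, 80 g, hinged along the bin's y at x = 0, 133 mm above the bench, hanging down to 77 mm (8 mm below the tray). 0 = hanging shut; grows (rad) as it swings into the bin, up to 1.4; cannot swing outwards. No spring: falls shut by its own weight; the sliding offcut pushes it open with under 1 N
- offcut_center (a point): centre of the offcut: loose dark wooden block 55 mm (its x, the way it travels) x 90 mm (its y, across the tray) x 22 mm high, about 95 g, flat on the tray, a little askew; axes as the bin's when square to it. It tips and falls when its centre is past the sill, and then lies wholly below the flap; push its rear face up to the sill to be sure
- heel_block: guitar heel block, dark wood, 70 x 50 x 60 mm high, standing on the bench left of the tray; not part of the job
- glue: glue bottle, 48 mm across, 130 mm high, standing left of the bin; not part of the job
- clamp: bar clamp, 260 mm long, 32 mm high, lying right of the bin; not part of the job
- jar: clear jar, 70 mm across, 85 mm high, standing right of the tray; not part of the job
- fretboard: dark wooden fretboard blank, 360 x 65 x 9 mm, lying on the left of the bench; not part of the job
- screwdriver: screwdriver with a wooden handle, lying on the right of the bench; not part of the job
- offcut: the same offcut, origin at the centre of its underside

How it is judged (in metres and radians):
On the way:
1. the offcut slides into the mouth and pushes the flap open (over 0.3 rad) (value of joint flap above 0.3 rad and x of offcut_center in the frame of bin above -0.04 m), for 0.02 s.
At the end, for the whole second after the job is handed in: the offcut lies at rest inside the drop box, its centre below 62 mm above the bench and between the box's walls, and the flap hangs shut (within 0.06 rad) (x of offcut_center in the frame of bin between -0.012 and 0.14 m and y of offcut_center in the frame of bin between -0.075 and 0.075 m and z of offcut_center in the frame of bin below 0.062 m and value of joint flap below 0.06 rad and linear speed of offcut below 0.02 m/s); the robot touches nothing.
It fails at once if the offcut is lifted: its centre more than 12 mm above its height when lying on the tray (z of offcut_center in the frame of bin above 0.108 m).
It fails at once if the offcut falls off the tray onto the bench (z of offcut_center in the frame of bin below 0.07 m and x of offcut_center in the frame of bin below -0.02 m).
It fails at once if a bystander pushed more than 20 mm from its place (distance of any of heel_block, glue, clamp, jar, fretboard, screwdriver from where it was at the start of the episode above 0.02 m).
It also fails if it takes over 32 s, if anything falls off the work surface, if the arm or the gripper's body presses on something with over 40 N, if the wrist force passes 120 N, or if a joint passes its speed limit or range.

## Working session

There is one attempt and no reset: what is moved stays moved. The work goes in short steps, Python scripts to look and compute and a tool call to move; the robot and the scene stay as the last step left them, time stands still between calls to the robot, and variables do not carry over. Pictures are saved under pics/ and viewed, at most 10 in all, crops included, and the job is handed in when it is done.

Besides the shell and the picture viewer there is one more tool, called after "Emit:" in YAML: its name, and indented under it one key for each argument. drive_tool: Moves the arm, as the interface text tells. Its arguments: {"type":"object","properties":{"offset":{"type":"array"},"turn":{"type":"array"},"hand":{"type":"array"},"newtons":{"type":"number"}},"required":["offset","turn","hand"]}

```bash
mkdir -p pics; python3 - <<'E'
from rig import *
import cv2,numpy as np
for n in("scene","side"):
    cv2.imwrite(f"pics/{n}0.png",get_image(n)); c=camera_info(n); print(n,c["fx"],c["cx"],c["cy"]);print(np.round(c["world_to_cam"],3))
s=observe();print(s["time_s"],s["position"],np.round(s["tool_rot"],3))
E
```

```text
scene 438.05584395023527 318.8232023416794 235.92500689518513
[[ 0.461  0.888  0.012 -0.261]
 [ 0.725 -0.368 -0.582 -0.335]
 [-0.512  0.276 -0.813  1.33 ]
 [ 0.     0.     0.     1.   ]]
side 591.2609717052711 319.2322875829713 222.8713463079474
[[ 0.854 -0.521 -0.022 -0.49 ]
 [-0.315 -0.482 -0.817  0.277]
 [ 0.415  0.704 -0.576  1.286]
 [ 0.     0.     0.     1.   ]]
0.1 [0.22201073 0.50292585 0.23079533] [[-0.915  0.404 -0.001]
 [ 0.404  0.915 -0.001]
 [ 0.    -0.001 -1.   ]]
```

View pics/scene0.png

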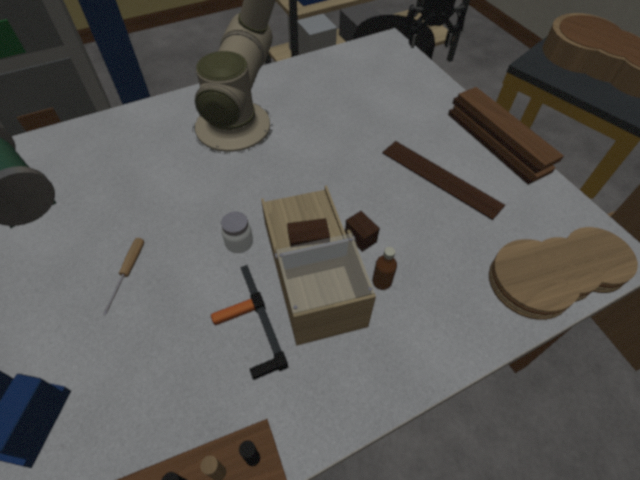

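View pics/side0.png

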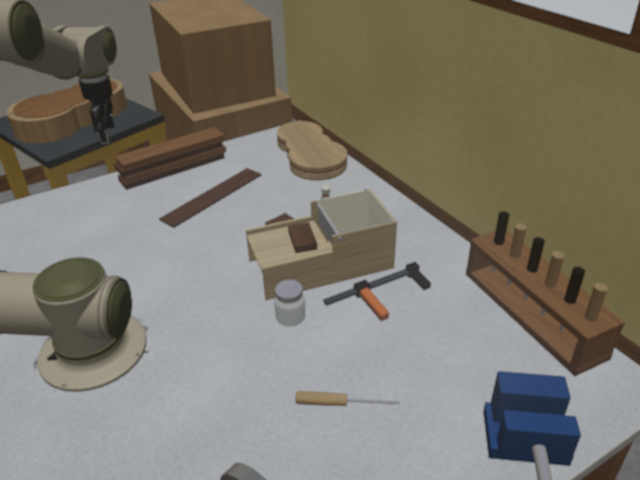

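The scene view shows the bin's box at about (325,290), the offcut at (308,231) and the tray's open end at about (295,195). I'll enlarge both views.

```bash
python3 - <<'E'
import cv2
a=cv2.imread("pics/scene0.png")[175:350,215:415]; cv2.imwrite("pics/sc.png",cv2.convertScaleAbs(cv2.resize(a,(680,595),interpolation=cv2.INTER_CUBIC)[:],alpha=1.6))
a=cv2.imread("pics/side0.png")[180:330,230:430]; cv2.imwrite("pics/sd.png",cv2.convertScaleAbs(cv2.resize(a,(800,600),interpolation=cv2.INTER_CUBIC),alpha=1.6))
E
```

```text
(no output)
```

View pics/sc.png

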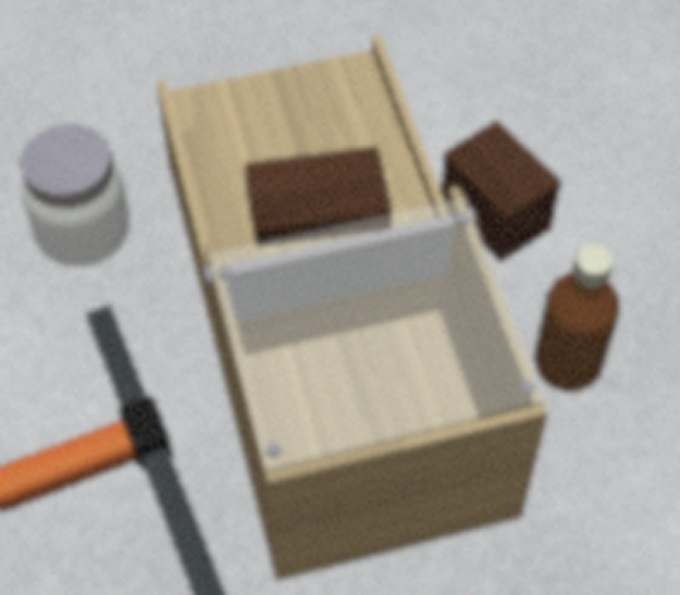

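View pics/sd.png

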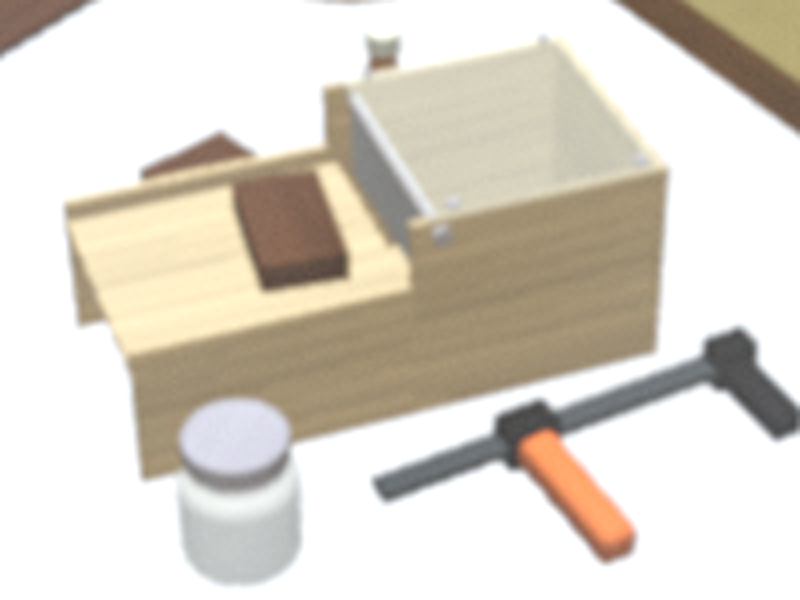

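The crops show the bin edges clearly. In the scene crop the offcut's top has corners at (247,162), (380,149), (389,213) and (257,228). In the side crop it runs from (235,185) to (345,262). Next I'll fit the poses.

```bash
cat > fit.py <<'E'
from rig import *
import numpy as np
from scipy.optimize import least_squares
def proj(n,P):
    c=camera_info(n); p=(c["world_to_cam"]@np.c_[P,np.ones(len(P))].T)[:3]
    return np.c_[c["fx"]*p[0]/p[2]+c["cx"],c["fy"]*p[1]/p[2]+c["cy"]]
S=lambda l:np.array(l)/3.4+[215,175]
D=lambda l:np.array(l)/4+[230,180]
def T(p,L):
    c,s=np.cos(p[2]),np.sin(p[2]);L=np.array(L,float)
    return np.c_[L[:,0]*c-L[:,1]*s+p[0],L[:,0]*s+L[:,1]*c+p[1],L[:,2]]
E
python3 - <<'E'
from fit import *
su=S([(268,475),(545,405),(278,577),(522,517),(160,82),(380,38)])
du=D([(132,355),(147,478),(67,205),(412,222),(325,88),(667,168),(655,352),(560,40)])
def r(p):
    w=.075+p[3];b=.14+p[3]
    a=[(b,-w,.143),(b,w,.143),(b,-w,0),(b,w,0),(-.19,-w,.099),(-.19,w,.099)]
    d=[(-.19,-w,.099),(-.19,-w,0),(-.19,w,.099),(-.018,-w,.143),(-.018,w,.143),(b,-w,.143),(b,-w,0),(b,w,.143)]
    return np.r_[(proj("scene",T(p,a))-su).ravel(),(proj("side",T(p,d))-du).ravel()]
f=least_squares(r,[.6,0,0,.008],loss='soft_l1');p=f.x
print("bin",p,np.degrees(p[2]));print(np.round(r(p).reshape(-1,2),1).tolist())
su2=S([(247,162),(380,149),(389,213),(257,228)]);du2=D([(235,185),(318,172),(345,262),(263,277)])
# scene corners: (rear,right),(rear,left),(front,left),(front,right); side:(rear,left),(front,left),(front,right),(rear,right)
def r2(o):
    L=lambda l:T(p,T(o,[(x*.0275,y*.045,.107) for x,y in l]))
    return np.r_[(proj("scene",L([(-1,-1),(-1,1),(1,1),(1,-1)]))-su2).ravel(),(proj("side",L([(-1,1),(1,1),(1,-1),(-1,-1)]))-du2).ravel()]
g=least_squares(r2,[-.08,0,0]);o=g.x
print("off",o,np.degrees(o[2]));print(np.round(r2(o).reshape(-1,2),1).tolist())
np.save("bin.npy",p)
E
```

```text
bin [ 0.59062835 -0.0225332  -0.20667697  0.00366873] -11.841717915133906
[[1.0, 1.3], [-0.5, 2.0], [0.3, 0.5], [-1.3, -0.1], [-0.3, -0.6], [-0.9, -0.5], [-0.3, -0.9], [-0.9, 0.6], [-0.6, -1.1], [0.1, 0.6], [-0.1, -0.5], [-0.1, -0.5], [-0.2, -0.1], [0.1, -1.0]]
off [-0.06742576  0.00138764 -0.13209223] -7.5683273720828685
[[-1.3, -0.5], [-0.8, -0.8], [0.3, 0.1], [-1.8, 0.1], [-0.4, -1.0], [0.6, -0.8], [1.2, -2.1], [-1.0, -2.6]]
```

Emit:
drive_tool:
  offset:
    - [0,0,0]
    - [0,0,0]
    - [-0.7,-1,0]
    - [-0.7,-1,0]
    - [-0.7,-1,0]
    - [-0.7,-1,0]
    - [-0.7,-1,0]
    - [-0.7,-1,0]
    - [-0.7,-1,0]
    - [-0.7,-1,0]
  turn:
    - [0,0,-1]
    - [0,0,-1]
    - [0,0,0]
    - [0,0,0]
    - [0,0,0]
    - [0,0,0]
    - [0,0,0]
    - [0,0,0]
    - [0,0,0]
    - [0,0,0]
  hand: [0.5,0.5,0.5,0.5,0.5,0.5,0.5,0.5,0.5,0.5]

```text
time_s: 1.35
position: [0.3761, 0.1425, 0.2313]
tool_rot: [[-0.979, 0.205, -0.0], [0.205, 0.979, 0.0], [0.0, 0.0, -1.0]]
ft_force: [-0.4, 0.1, 0.3]
grip_width: 0.0426
gripper_force: 0.0
```

```bash
cat > st.py <<'E'
from fit import *
def st():
    p=np.load("bin.npy");s=observe();c,q=np.cos(p[2]),np.sin(p[2]);R=np.array([[c,-q,0],[q,c,0],[0,0,1]])
    print(s["time_s"],"binTCP mm",np.round(1e3*R.T@(s["position"]-[p[0],p[1],0]),1),"w",s["grip_width"],"F",np.round(R.T@s["ft_force"],1));print(np.round(R.T@s["tool_rot"],3))
E
python3 -c "from st import *;st()"
```

```text
1.35 binTCP mm [-243.8  117.5  231.3] w 0.04262609707708267 F [-0.4  0.1  0.3]
[[-1. -0. -0.]
 [-0.  1.  0.]
 [ 0.  0. -1.]]
```

Emit:
drive_tool:
  offset:
    - [-0.78,-0.98,0]
    - [-0.78,-0.98,0]
    - [-0.78,-0.98,0]
    - [0,0,0]
    - [0,0,0]
    - [0,0,0]
    - [0.215,0,0.8]
    - [0.215,0,0.8]
    - [0.215,0,0.8]
    - [0,0,0]
  turn:
    - [0,0,0]
    - [0,0,0]
    - [0,0,0]
    - [0,-0.83,0]
    - [0,-0.83,0]
    - [0,-0.84,0]
    - [0,0,0]
    - [0,0,0]
    - [0,0,0]
    - [0,0,0]
  hand: [0.5,0.5,0.5,0.5,0.5,0.5,0.5,0.5,0.5,0.5]

```text
time_s: 2.6
position: [0.4421, 0.01, 0.1303]
tool_rot: [[-0.947, 0.205, 0.249], [0.198, 0.979, -0.052], [-0.254, 0.0, -0.967]]
ft_force: [0.6, -0.4, 0.2]
grip_width: 0.0427
gripper_force: 0.0
```

```bash
python3 -c "
from st import *;import cv2
st()
a=get_image('side')[150:330,210:430]; b=get_image('wrist')
a=cv2.resize(a,(587,480));b=cv2.resize(b,(640,480))
cv2.imwrite('pics/w1.png',cv2.convertScaleAbs(cv2.resize(np.hstack([a,b]),(800,313)),alpha=1.5))"
```

```text
2.6 binTCP mm [-152.     1.4  130.3] w 0.04269012849593107 F [ 0.7 -0.3  0.2]
[[-0.967 -0.     0.254]
 [-0.     1.     0.   ]
 [-0.254  0.    -0.967]]
```

View pics/w1.png

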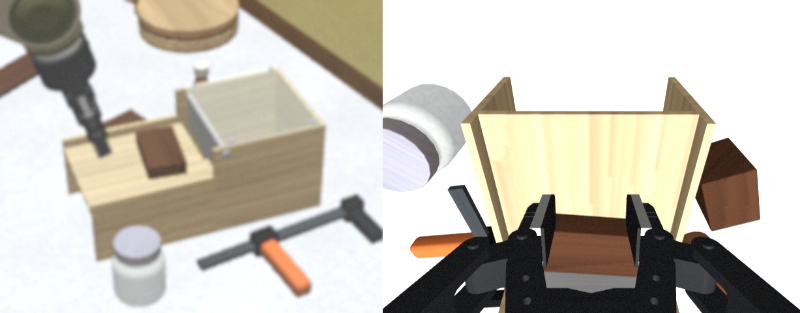

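Emit:
drive_tool:
  offset:
    - [0.13,0,0.5]
    - [0.13,0,0.5]
    - [0,0,0]
    - [-0.36,0,0.096]
    - [-0.36,0,0.096]
    - [-0.36,0,0.096]
    - [-0.24,0,0.064]
    - [-0.24,0,0.064]
    - [-0.24,0,0.064]
    - [0,0,0]
  turn:
    - [0,0,0]
    - [0,0,0]
    - [0,0,0]
    - [0,0,0]
    - [0,0,0]
    - [0,0,0]
    - [0,0,0]
    - [0,0,0]
    - [0,0,0]
    - [0,0,0]
  hand: [0.5,0.5,0.5,0.5,0.5,0.5,0.5,0.5,0.5,0.5]

```text
time_s: 3.95
position: [0.5171, -0.0058, 0.0906]
tool_rot: [[-0.945, 0.205, 0.254], [0.198, 0.979, -0.053], [-0.259, -0.0, -0.966]]
ft_force: [-1.1, -0.4, 0.8]
grip_width: 0.0427
gripper_force: 0.0
```

```bash
python3 -c "
from st import *;import cv2
st()
a=get_image('side')[150:330,210:430]; b=get_image('wrist')
a=cv2.resize(a,(587,480));b=cv2.resize(b,(640,480))
cv2.imwrite('pics/w2.png',cv2.convertScaleAbs(cv2.resize(np.hstack([a,b]),(800,313)),alpha=1.5))"
```

```text
3.95 binTCP mm [-75.4   1.3  90.6] w 0.04267892971418748 F [-1.  -0.7  0.8]
[[-0.966 -0.     0.259]
 [-0.     1.     0.   ]
 [-0.259 -0.    -0.966]]
```

View pics/w2.png

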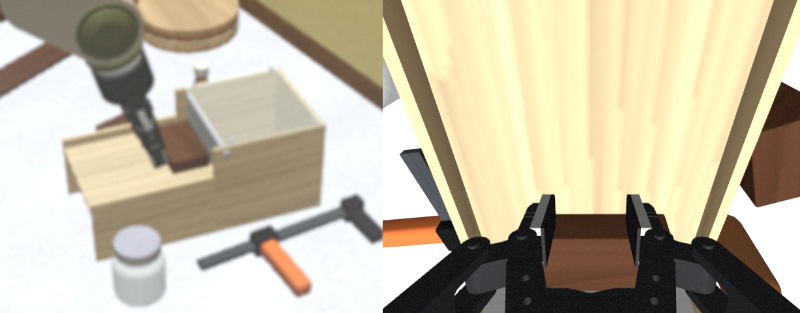

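The block is now square against the fingertips, and its front has reached the flap. I'll push it on up to the sill.

Emit:
drive_tool:
  offset:
    - [-0.2,0,0.054]
    - [-0.2,0,0.054]
    - [-0.2,0,0.054]
    - [-0.2,0,0.054]
    - [-0.2,0,0.054]
    - [-0.2,0,0.054]
    - [-0.2,0,0.054]
    - [0,0,0]
    - [0,0,0]
    - [0,0,0]
  turn:
    - [0,0,0]
    - [0,0,0]
    - [0,0,0]
    - [0,0,0]
    - [0,0,0]
    - [0,0,0]
    - [0,0,0]
    - [0,0,0]
    - [0,0,0]
    - [0,0,0]
  hand: [0.5,0.5,0.5,0.5,0.5,0.5,0.5,0.5,0.5,0.5]

```text
time_s: 5.3
position: [0.5731, -0.0174, 0.0906]
tool_rot: [[-0.945, 0.205, 0.253], [0.198, 0.979, -0.053], [-0.259, -0.0, -0.966]]
ft_force: [-0.1, 0.3, -0.0]
grip_width: 0.0425
gripper_force: 0.0
```

```bash
python3 -c "
from st import *;import cv2
st()
a=get_image('side')[150:330,210:430]; b=get_image('scene')[175:350,215:415]
a=cv2.resize(a,(587,480));b=cv2.resize(b,(549,480))
cv2.imwrite('pics/w3.png',cv2.convertScaleAbs(cv2.resize(np.hstack([a,b]),(800,338)),alpha=1.6))"
```

```text
5.3 binTCP mm [-18.2   1.4  90.6] w 0.042524521284223425 F [-0.2  0.3 -0. ]
[[-0.966 -0.     0.259]
 [-0.     1.     0.   ]
 [-0.259 -0.    -0.966]]
```

View pics/w3.png

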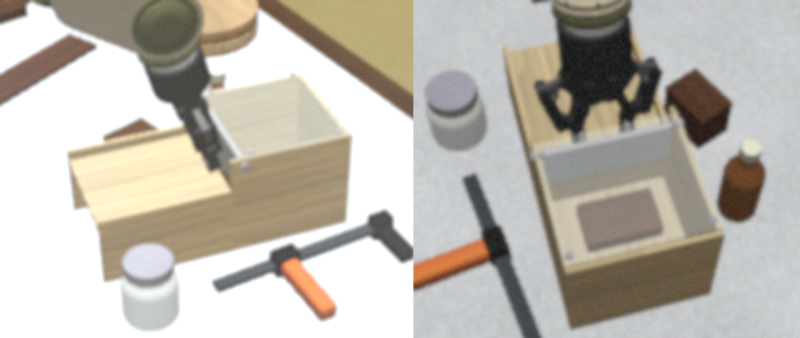

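The offcut lies flat in the box, at about (620,220) in the right-hand view, and the flap hangs down. I'll draw back along the tray and then raise the tool.

Emit:
drive_tool:
  offset:
    - [0.4,0,-0.108]
    - [0.6,0,-0.16]
    - [0.6,0,-0.16]
    - [0.6,0,-0.16]
    - [0.6,0,-0.16]
    - [-0.2,0,-0.75]
    - [-0.2,0,-0.75]
    - [-0.2,0,-0.75]
    - [0,0,0]
    - [0,0,0]
  turn:
    - [0,0,0]
    - [0,0,0]
    - [0,0,0]
    - [0,0,0]
    - [0,0,0]
    - [0,0,0]
    - [0,0,0]
    - [0,0,0]
    - [0,0,0]
    - [0,0,0]
  hand: [0.5,0.5,0.5,0.5,0.5,0.5,0.5,0.5,0.5,0.5]

```text
time_s: 6.65
position: [0.4593, 0.0064, 0.183]
tool_rot: [[-0.946, 0.205, 0.252], [0.198, 0.979, -0.053], [-0.258, -0.0, -0.966]]
ft_force: [-0.1, -1.3, 0.3]
grip_width: 0.043
gripper_force: 0.0
```

```bash
python3 -c "
from st import *;import cv2
st()
a=get_image('side')[150:330,210:430]; b=get_image('scene')[175:350,215:415]
a=cv2.resize(a,(587,480));b=cv2.resize(b,(549,480))
cv2.imwrite('pics/w4.png',cv2.convertScaleAbs(cv2.resize(np.hstack([a,b]),(800,338)),alpha=1.6))"
```

```text
6.65 binTCP mm [-134.5    1.4  183. ] w 0.04295097662010833 F [ 0.2 -1.3  0.3]
[[-0.966 -0.     0.258]
 [-0.     1.     0.   ]
 [-0.258 -0.    -0.966]]
```

View pics/w4.png

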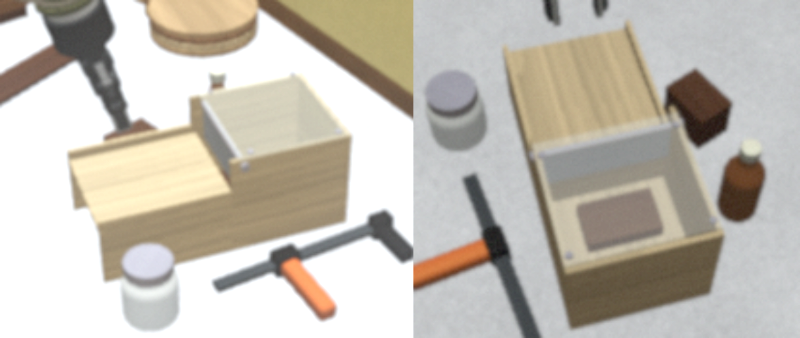

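The tray is empty, the flap hangs shut, the offcut lies on the box floor and the bystanders haven't moved.

```bash
python3 -c "
from rig import env
print(env.close_job())"
```

```text
the job is handed in; nothing more can be done
None
```

The offcut was pushed through the flap and lies flat in the drop box, the flap hangs shut, the other items look unmoved, and the job was handed in at about 7 s; no verdict was returned.

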